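Empty the battery hopper and bolt its trap

ROBOT

A 7-joint arm with a two-finger parallel gripper is mounted at the origin on the work surface. World frame = base frame: x ahead of the robot, y to its left, z up, the work surface at z = 0. Lengths are in m, angles in rad, forces in N, time in s.
With the tool pointing down it reaches from about 0.425 to 0.925 m from the base axis. Payload 6.8 kg.
Tool frame: the origin (TCP) lies on the front face of the gripper's body, between the roots of the fingers; the fingertips stand 73 mm ahead of it and the grasp point (between the pads) lies 54 mm ahead of it; z points along the fingers, y is the line along which they close (so a half turn about z gives the same grasp; the last joint's range is limited). The gripper opens to 85 mm and grips with 20 to 120 N. Pads are 22 mm wide; open, the fingers measure 114 mm over their backs; the gripper's body (76 mm by 85 mm) begins 54 mm behind the grasp point. The pads swing forward as they close: fully open they stand 13 mm farther back than shut.
Start: joints at [1.062, 0.477, 0.022, 1.555, -0.011, 1.109, -0.083], TCP at [0.263, -0.622, 0.304] pointing down, gripper open.
Joint ranges: [-2.96, 2.96], [-0.34, 2.1], [-1.41, 1.46], [0.24, 2.44], [-1.37, 4.51], [0.17, 1.92], [-2.96, 2.96]. Speed limits (rad/s): [2.39, 2.39, 3.14, 3.14, 3.14, 3.14, 3.14].

INTERFACE

Orientations are given as a unit quaternion [w, x, y, z].
In Python, from station import bot, optics gives the robot as it stands.
- The arm moves only by the tool drive_tool, never from a script. Its argument "deltas" is a list of rows, each an object with "gripper": the closure in counts, from 0 (fully open) to 255 (shut); "offset": the shift along the tool's x, y, z in units of 1000 mm (1.0 is 1000 mm), a list of three; "angular": the turn, a rotation vector about the tool's x, y, z in units of 45 degrees (1.0 is 45 degrees), a list of three. In form: [{"gripper": gripper, "offset": [dx, dy, dz], "angular": [rx, ry, rz]}, ...]. A call has 1 to 5 rows; each row is the pose to reach, as a shift and turn from the pose commanded when the call began, along the tool's axes at that moment; what a row does not reach only later rows make up. A row lasts 1/10 s, in which the tool goes at most 50 mm and 8.59 degrees, less where a joint would pass 70% of its speed; a pose out of reach is approached as far as the arm can. A call with a number of a shift or a turn outside -1 to 1 is refused whole. A call with a gripper value outside its range is refused whole. The fingers move at their own pace and stop on an object; "grip_force" is the grip in N (left out, the last holds). Time passes only in rows, so rows that repeat a pose let the fingers close. It gives the time, the measured TCP pose, the force, the opening and the grip force at its end, in the units of the state.
- bot.get_obs(): the state, without advancing time (a new reading comes with each control period).
- optics.read_camera(name): name is "scene" or "side" or "wrist"; returns the picture (384x512x3 uint8, blue, green, red); there is no depth.
- optics.camera_model(name): a dict with "fx", "fy", "cx", "cy" (pixels), "dist" ([k1, k2, p1, p2, k3] as OpenCV has them; the pictures are not rectified), "cam_to_world" (4x4, takes a point from camera to world coordinates). Camera axes: x right, y up, looking along -z (the intrinsics and any distortion apply to the point x, -y, -z); pixel columns grow to the right and rows downward; lengths in m; the calibration is good to about 2 mm. A picture is of the moment at which its call begins: read the wrist's pose just before it. camera_model takes no time and is no camera call; for the wrist camera it gives the pose at the moment of the call.
- bot.hand_in(): hands the job in; it is judged then, once.
The state is a dict: "t": time; "q": joint angles; "joint_vel": joint speeds; "joint_torque": joint torques, N m; "eef_pos": TCP position; "tool_rot": TCP orientation; "contact_force": force on the tool from outside, world axes, zero at the start; "torque": the same for the moment, N m; "gripper_width": opening from 0.0 (shut) to 1.0 (fully open); "grasp_force": force on a finger pad.
Only numpy, scipy, OpenCV 4.12 (cv2) and the standard library are available. Lean on these libraries where they do the work, as an engineer would, in place of code of your own. Each camera call takes 0.05 s, during which the arm holds its last target. There are 200 camera calls.

TASK

Empty the used-battery hopper into the tray beneath it: draw the bolt on its rim, swing the lever over so that the trap-door bottom opens and all six cells drop into the tray. Then swing the lever fully back so that the trap is shut, and slide the bolt fully home so that it is latched again, leaving all the cells lying in the tray and the mug, jar and stapler undisturbed.

Things in the scene. Friction and masses are not known exactly. Their poses are not given: they have to be found in the camera images.
- hopper: (All sizes in mm.) Fixed open-topped sheet-steel hopper on a four-legged stand. Origin on the table under its centre; z up, its x points from the near side (hinge, bolt) to the far side, its y towards the lever side. Box 140 (x) by 180 (y) outside, walls 5 thick, rim 262 above the table, legs at y +/-106. Its whole bottom is a trap door hinged along y at the near edge.
- trap (a joint): Trap door, rad: 0 = shut and level, grows as the free far edge swings down, stop at 1.0. The hinge is stiff: it stays where left, even loaded (up to 6 N at the grip moves it). A lever is rigidly part of the door: pushing its grip towards the hopper's +x opens the trap, back towards -x shuts it. The cells roll off by themselves when the trap is well open.
- lever_grip (a point): Middle of the lever's black cross grip, a round bar 14 thick with its free length of about 60 along the hopper's y (pointing away from the hopper), free above and below. It moves on a circle of radius 130 about trap_hinge. Shut: it leans 0.2 rad to -x of upright, 93 to the -x of the hopper's origin, y +156, 307 above the table; fully open: it leans 0.8 rad to +x, 271 above the table. The flat lever bar is 14 wide by 8 thick, at hopper y 117 to 125.
- trap_hinge (a point): Point on the trap's hinge axis (parallel to the hopper's y) in line with the grip's middle: hopper x -67, y +156, 180 above the table.
- bolt (a joint): Slide bolt on the hopper's near rim, m: 0 = fully home (its end passes in front of the lever, which then cannot be swung), 0.045 = fully drawn (towards the hopper's -y), clear of the lever from 0.026 on. About 2 N moves it; it stays where left. It can only go home in front of the lever if the trap is fully shut.
- bolt_knob (a point): Centre of the top of the bolt's upright steel knob, a post 16 across, its top 309 above the table and 28 above the 281 high bolt guides. At bolt = 0 it is at hopper x -69, y +45, and it slides to y 0 as the bolt is drawn.
- tray: Loose open grey plastic tray under the hopper, 250 (x) by 190 (y) by 60 high, walls and floor 5; origin under the centre of its floor, axes like the hopper's.
- cell0_center (a point): Centre of one of the six loose battery cells, 26 across, 50 long, about 65 g, lying on the trap door in the hopper.
- cell1_center (a point): Centre of one of the six loose battery cells, 26 across, 50 long, about 65 g, lying on the trap door in the hopper.
- cell2_center (a point): Centre of one of the six loose battery cells, 26 across, 50 long, about 65 g, lying on the trap door in the hopper.
- cell3_center (a point): Centre of one of the six loose battery cells, 26 across, 50 long, about 65 g, lying on the trap door in the hopper.
- cell4_center (a point): Centre of one of the six loose battery cells, 26 across, 50 long, about 65 g, lying on the trap door in the hopper.
- cell5_center (a point): Centre of one of the six loose battery cells, 26 across, 50 long, about 65 g, lying on the trap door in the hopper.
- mug: Bystander: white mug, 80 across, 92 high; origin at its foot.
- jar: Bystander: glass jar, 68 across, 85 high; origin at its foot.
- stapler: Bystander: steel stapler, 150 by 36 by about 70 high; origin at its foot.
Not all that is in view belongs to the job. Leave any purple look-alike of the part that bears cell0_center alone. Leave any green look-alike of the part that bears cell4_center alone.

How it is judged:
By the outcome, as a careful person would: the job done as asked, in the order asked, and still so for the second after the job is handed in, with the robot touching nothing.
It also fails if it takes over 54 s, if anything falls off the work surface, if the arm or the gripper's body presses on something with over 40 N, if the wrist force passes 120 N, or if a joint passes its speed limit or range.

## Working session

There is one attempt and no reset: what is moved stays moved. The work goes in short steps, Python scripts to look and compute and a tool call to move; the robot and the scene stay as the last step left them, time stands still between calls to the robot, and variables do not carry over. Pictures are saved under pics/ and viewed, at most 10 in all, crops included, and the job is handed in when it is done.

Besides the shell and the picture viewer there is one more tool, called after "Emit:" by a JSON object that holds its "op" and its "data". drive_tool: Moves the arm, as the interface text tells. Its arguments: {"type":"object","properties":{"deltas":{"type":"array"},"grip_force":{"type":"number"}},"required":["deltas"]}

```bash
mkdir -p pics; python3 - <<'E'
from station import bot, optics
import cv2,numpy as np
a=optics.read_camera("scene");b=optics.read_camera("side")
cv2.imwrite("pics/scene.png",a);cv2.imwrite("pics/side.png",b)
for n in("scene","side","wrist"):
    m=optics.camera_model(n);print(n,m["fx"],m["cx"],m["cy"],m["dist"],np.round(m["cam_to_world"],3).tolist())
o=bot.get_obs();print({k:np.round(v,3).tolist() for k,v in o.items()})
E
```

```text
scene 384.6071417230063 250.8769096202858 187.26593616869457 [-0.06297999  0.          0.          0.          0.        ] [[0.707, -0.499, 0.502, 1.077], [0.707, 0.505, -0.495, -0.572], [-0.006, 0.705, 0.709, 0.81], [0.0, 0.0, 0.0, 1.0]]
side 465.4344393132197 255.3607093570461 188.55445850680408 [-0.01955376  0.          0.          0.          0.        ] [[0.769, 0.457, -0.447, 0.066], [-0.64, 0.56, -0.526, -0.766], [0.01, 0.691, 0.723, 1.1], [0.0, 0.0, 0.0, 1.0]]
wrist 332.71244189496144 256.9109930116691 192.15432791697202 [-0.09866228  0.          0.          0.          0.        ] [[0.391, 0.881, 0.267, 0.331], [-0.92, 0.375, 0.113, -0.593], [-0.001, -0.29, 0.957, 0.373], [0.0, 0.0, 0.0, 1.0]]
{'t': 0.1, 'q': [1.062, 0.478, 0.022, 1.556, -0.011, 1.109, -0.083], 'joint_vel': [-0.001, -0.001, 0.001, -0.004, -0.001, 0.0, -0.001], 'joint_torque': [0.004, -59.775, 1.613, -28.195, 0.013, 0.005, -0.0], 'eef_pos': [0.263, -0.621, 0.303], 'tool_rot': [-0.001, 0.98, 0.199, -0.0], 'contact_force': [-0.571, 0.698, 1.301], 'torque': [-0.021, 0.008, -0.024], 'grasp_force': 0.0, 'gripper_width': 1.002}
```

View pics/scene.png

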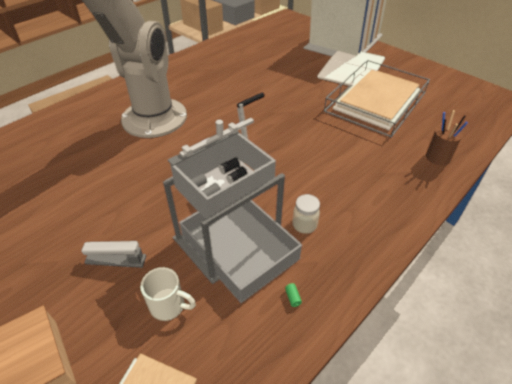

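View pics/side.png

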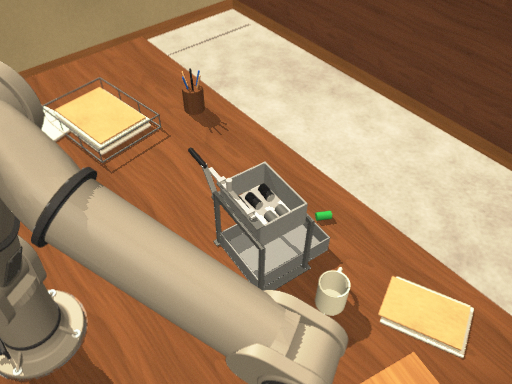

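The scene view shows the hopper with its rim around (172–273, 130–190). The bolt knob is near (220,128) and the black grip near (238–264, 95–105). Stapler is at (113,252), mug at (163,293), jar at (307,213), and the green look-alike cell lies outside the hopper at (293,295). In the side view the grip is at (190–206, 150–166). I'll enlarge both views for corner picking.

```bash
python3 - <<'E'
import cv2,numpy as np
a=cv2.imread("pics/scene.png")[85:235,160:310];b=cv2.imread("pics/side.png")[140:290,185:335]
f=lambda i:cv2.resize(i,(400,400),interpolation=cv2.INTER_CUBIC)
cv2.imwrite("pics/crop.png",np.hstack([f(a),f(b)]))
E
```

```text
(no output)
```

View pics/crop.png

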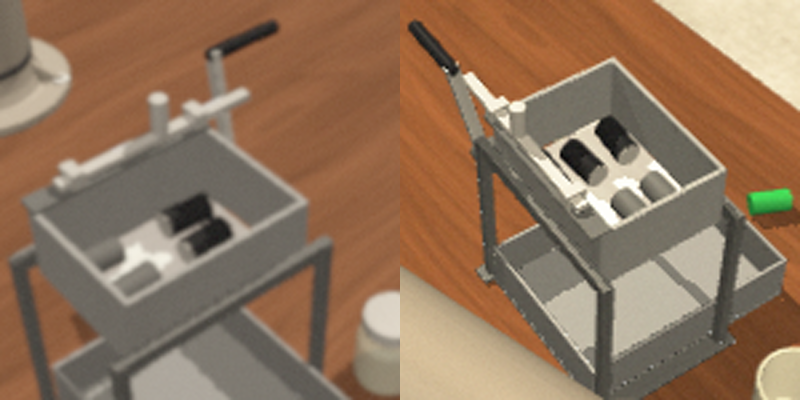

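The left half (scene crop) puts the knob top at scene (219,122), the grip at (239–263, 95–105), and the far rim corners at (206.5,198.6) and (275,161). The right half (side crop) puts the knob at (229,180), the grip at (197,157), and the far rim corners at (264.5,162.5) and (306,204.5). Four cells are visible inside, and the green cell is outside on the table.

```bash
cat >h.py <<'E'
from station import bot, optics
import cv2,numpy as np
from scipy.optimize import least_squares
def ray(n,p,m=None):
    m=m or optics.camera_model(n)
    K=np.array([[m["fx"],0,m["cx"]],[0,m["fy"],m["cy"]],[0,0,1]])
    u=cv2.undistortPoints(np.array([[p]],float),K,np.array(m["dist"]))[0,0]
    T=np.array(m["cam_to_world"]);return T[:3,3],T[:3,:3]@np.array([u[0],-u[1],-1])
def plane(n,p,z,m=None):
    c,d=ray(n,p,m);return c+d*(z-c[2])/d[2]
def tri(*o):
    A=np.zeros((3,3));b=np.zeros(3)
    for n,p in o:
        c,d=ray(n,p);d/=np.linalg.norm(d);P=np.eye(3)-np.outer(d,d);A+=P;b+=P@c
    return np.linalg.solve(A,b)
E
python3 - <<'E'
from h import *
np.set_printoptions(precision=4,suppress=True)
S={"knob":((219.3,121.8),(228.9,179.8),.309),"grip":((251.1,100),(197.4,157.3),.307),"far+y":((275.1,161.1),(264.5,162.5),.262),"far-y":((206.5,198.6),(305.8,204.5),.262)}
H={"knob":(-.069,.045),"grip":(-.093,.156),"far+y":(.07,.09),"far-y":(.07,-.09)}
W=[]
for k,(p,q,z) in S.items():
    s,t=plane("scene",p,z),plane("side",q,z);print(k,tri(("scene",p),("side",q)),s,t);W.append((s+t)[:2]/2)
W=np.array(W);L=np.array(list(H.values()))
f=lambda v:((L@np.array([[np.cos(v[2]),np.sin(v[2])],[-np.sin(v[2]),np.cos(v[2])]])+v[:2])-W).ravel()
r=least_squares(f,[.5,0,0]);print(r.x,f(r.x).reshape(-1,2))
for n,z,p in(("mug",0,(163,312)),("jar",.085,(307,203)),("stap",0.03,(113,252)),("green",.013,(293,295))):print(n,plane("scene",p,z))
E
```

```text
knob [ 0.5263 -0.1254  0.3068] [ 0.5284 -0.1268  0.309 ] [ 0.5249 -0.1278  0.309 ]
grip [ 0.5136 -0.0123  0.3065] [ 0.514  -0.0127  0.307 ] [ 0.5132 -0.0129  0.307 ]
far+y [ 0.6675 -0.0935  0.2573] [ 0.6707 -0.0966  0.262 ] [ 0.6637 -0.0982  0.262 ]
far-y [ 0.6474 -0.2711  0.2583] [ 0.6501 -0.2725  0.262 ] [ 0.6448 -0.2738  0.262 ]
[ 0.5887 -0.1782 -0.1102] [[-0.0016  0.0014]
 [-0.0002 -0.0001]
 [ 0.001   0.001 ]
 [ 0.0009 -0.0022]]
mug [ 0.6445 -0.4282  0.    ]
jar [ 0.7066 -0.0053  0.085 ]
stap [ 0.4425 -0.4274  0.03  ]
green [ 0.8287 -0.194   0.013 ]
```

```bash
cat >>h.py <<'E'
from scipy.spatial.transform import Rotation as R
O=np.array([.5887,-.1782]);Y=-.1102
ex=np.array([np.cos(Y),np.sin(Y),0]);ey=np.array([-np.sin(Y),np.cos(Y),0])
RT=np.column_stack([ey,ex,[0,0,-1]])  # tool y along hopper x, tool x along hopper y
def go(hx,hy,tz,RT=RT):
    "hopper mm x,y and TCP height mm -> offset, angular"
    o=bot.get_obs();q=o["tool_rot"];Rc=R.from_quat(q,scalar_first=True)
    t=np.r_[O,0]+(ex*hx+ey*hy)/1000+[0,0,tz/1000]
    print((hx,hy,tz),"off",np.round(Rc.inv().apply(t-o["eef_pos"]),4).tolist(),"ang",np.round((Rc.inv()*R.from_matrix(RT)).as_rotvec()/np.radians(45),3).tolist())
def st():
    o=bot.get_obs();d=np.array(o["eef_pos"])-np.r_[O,0]
    print("t",round(o["t"],2),"hop mm",np.round([d@ex*1e3,d@ey*1e3,d[2]*1e3],1),"F",np.round(o["contact_force"],1),"w",np.round(o["gripper_width"],3),np.round(o["grasp_force"],1))
E
python3 - <<'E'
from h import *
print(np.linalg.det(RT));st();go(-69,45,430)
E
```

```text
1.0
t 0.1 hop mm [-274.8 -476.   303. ] F [-0.6  0.7  1.3] w 1.002 0.0
(-69, 45, 430) off [0.4343, -0.354, -0.1265] ang [-0.002, -0.001, -1.349]
```

Emit:
{"op": "drive_tool", "data": {"deltas": [{"gripper":0,"offset":[0.03,-0.02,-0.04],"angular":[0,0,-0.19]},{"gripper":0,"offset":[0.06,-0.05,-0.07],"angular":[0,0,-0.38]},{"gripper":0,"offset":[0.1,-0.08,-0.08],"angular":[0,0,-0.57]},{"gripper":0,"offset":[0.14,-0.11,-0.09],"angular":[0,0,-0.76]},{"gripper":0,"offset":[0.18,-0.14,-0.1],"angular":[0,0,-0.95]}], "grip_force": 30}}

```text
t: 0.6
eef_pos: [0.3709, -0.4274, 0.4027]
tool_rot: [0.0, 0.838, 0.545, -0.0]
contact_force: [1.0, -0.4, 0.0]
gripper_width: 0.998
grasp_force: 0.0
```

```bash
python3 -c "
from h import *
st();go(-69,45,430)"
```

```text
t 0.6 hop mm [-189.  -271.7  402.7] F [ 1.  -0.4  0. ] w 0.998 0.0
(-69, 45, 430) off [0.3382, 0.0184, -0.0274] ang [-0.0, 0.0, -0.392]
```

Emit:
{"op": "drive_tool", "data": {"deltas": [{"gripper":0,"offset":[0.05,0,-0.01],"angular":[0,0,-0.19]},{"gripper":0,"offset":[0.1,0,-0.02],"angular":[0,0,-0.39]},{"gripper":0,"offset":[0.15,0.01,-0.03],"angular":[0,0,-0.39]},{"gripper":0,"offset":[0.2,0.01,-0.03],"angular":[0,0,-0.39]},{"gripper":0,"offset":[0.25,0.01,-0.03],"angular":[0,0,-0.39]}]}}

```text
t: 1.1
eef_pos: [0.4814, -0.2072, 0.4325]
tool_rot: [0.0, 0.748, 0.664, 0.0]
contact_force: [-0.2, -1.0, -0.1]
gripper_width: 0.999
grasp_force: 0.0
```

```bash
python3 - <<'E'
from h import *
st();go(-69,45,430);go(-69,45,363)
m=optics.camera_model("wrist");cv2.imwrite("pics/w1.png",optics.read_camera("wrist"))
# predicted pixels of knob top and grip
T=np.array(m["cam_to_world"]);K=np.array([[m["fx"],0,m["cx"]],[0,m["fy"],m["cy"]],[0,0,1]])
for hx,hy,z in((-69,45,309),(-93,156,307)):
    p=np.r_[O,0]+(ex*hx+ey*hy)/1000+[0,0,z/1000];c=T[:3,:3].T@(p-T[:3,3])
    print(cv2.projectPoints(np.array([[c[0],-c[1],-c[2]]]),np.zeros(3),np.zeros(3),K,np.array(m["dist"]))[0].ravel())
E
```

```text
t 1.1 hop mm [-103.5  -40.6  432.5] F [-0.2 -1.  -0.1] w 0.999 0.0
(-69, 45, 430) off [0.0858, 0.0338, 0.0025] ang [0.001, 0.0, -0.01]
(-69, 45, 363) off [0.0859, 0.0338, 0.0695] ang [0.001, 0.0, -0.01]
[317.42285175  70.08187363]
[ 273.94209084 -140.59513556]
```

View pics/w1.png

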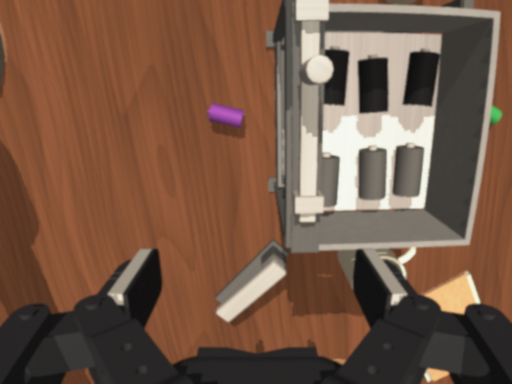

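The wrist view shows the knob at (319,69), against a prediction of (317,70), so the pose is good. All six cells are in the hopper. The purple cell at (226,115) and the green one at (496,116) are loose look-alikes on the table and will be left alone. Next: move over the knob, lower and grip.

Emit:
{"op": "drive_tool", "data": {"deltas": [{"gripper":0,"offset":[0.04,0.017,0],"angular":[0,0,-0.01]},{"gripper":0,"offset":[0.086,0.034,0],"angular":[0,0,-0.01]},{"gripper":0,"offset":[0.086,0.034,0.035],"angular":[0,0,-0.01]},{"gripper":60,"offset":[0.086,0.034,0.07],"angular":[0,0,-0.01]},{"gripper":200,"offset":[0.086,0.034,0.071],"angular":[0,0,-0.01]}]}}

```text
t: 1.65
eef_pos: [0.5222, -0.1274, 0.3567]
tool_rot: [-0.004, 0.745, 0.668, -0.003]
contact_force: [-0.5, -0.1, 0.3]
gripper_width: 0.688
grasp_force: 0.0
```

Emit:
{"op": "drive_tool", "data": {"deltas": [{"gripper":255,"offset":[0,0,0],"angular":[0,0,0]},{"gripper":255,"offset":[0,0,0],"angular":[0,0,0]},{"gripper":255,"offset":[0,0,0],"angular":[0,0,0]},{"gripper":255,"offset":[0,0,0],"angular":[0,0,0]},{"gripper":255,"offset":[0,0,0],"angular":[0,0,0]}]}}

```text
t: 2.15
eef_pos: [0.5257, -0.1279, 0.3633]
tool_rot: [0.002, 0.745, 0.667, 0.001]
contact_force: [0.1, -0.6, 7.1]
gripper_width: 0.172
grasp_force: 29.7
```

```bash
python3 -c "
from h import *
st();go(-69,0,361)"
```

```text
t 2.15 hop mm [-68.2  43.1 363.3] F [ 0.1 -0.6  7.1] w 0.172 29.7
(-69, 0, 361) off [-0.0431, -0.0008, 0.0023] ang [0.005, 0.001, -0.0]
```

Emit:
{"op": "drive_tool", "data": {"deltas": [{"gripper":255,"offset":[-0.009,0,-0.002],"angular":[0,0,0]},{"gripper":255,"offset":[-0.019,0,-0.002],"angular":[0,0,0]},{"gripper":255,"offset":[-0.029,0,-0.002],"angular":[0,0,0]},{"gripper":255,"offset":[-0.038,0,-0.002],"angular":[0,0,0]},{"gripper":255,"offset":[-0.044,0,-0.002],"angular":[0,0,0]}]}}

```text
t: 2.65
eef_pos: [0.5213, -0.1715, 0.3635]
tool_rot: [0.001, 0.745, 0.667, 0.002]
contact_force: [8.5, 0.8, -5.6]
gripper_width: 0.173
grasp_force: 30.1
```

Emit:
{"op": "drive_tool", "data": {"deltas": [{"gripper":255,"offset":[-0.001,0,0],"angular":[0,0,0]},{"gripper":255,"offset":[-0.001,0,0],"angular":[0,0,0]}]}}

```text
t: 2.85
eef_pos: [0.5213, -0.1722, 0.3635]
tool_rot: [0.001, 0.745, 0.667, 0.002]
contact_force: [7.0, -0.3, -5.0]
gripper_width: 0.17
grasp_force: 30.1
```

```bash
python3 -c "
from h import *
st();go(-93,156,440)"
```

```text
t 2.85 hop mm [-67.7  -1.5 363.5] F [ 7.  -0.3 -5. ] w 0.17 30.1
(-93, 156, 440) off [0.1576, -0.0249, -0.0764] ang [0.005, -0.001, 0.001]
```

The bolt is drawn about 45 mm. I'll release, rise and move over the lever grip.

Emit:
{"op": "drive_tool", "data": {"deltas": [{"gripper":0,"offset":[0,0,0],"angular":[0,0,0]},{"gripper":0,"offset":[0,0,0],"angular":[0,0,0]},{"gripper":0,"offset":[0,0,0],"angular":[0,0,0]},{"gripper":0,"offset":[0,0,-0.04],"angular":[0,0,0]},{"gripper":0,"offset":[0,0,-0.077],"angular":[0,0,0]}]}}

```text
t: 3.35
eef_pos: [0.519, -0.1723, 0.4407]
tool_rot: [-0.001, 0.745, 0.667, -0.001]
contact_force: [0.6, -0.2, 1.3]
gripper_width: 0.992
grasp_force: 0.0
```

Emit:
{"op": "drive_tool", "data": {"deltas": [{"gripper":0,"offset":[0.05,-0.008,0],"angular":[0,0,0]},{"gripper":0,"offset":[0.1,-0.016,0],"angular":[0,0,0]},{"gripper":0,"offset":[0.14,-0.025,0],"angular":[0,0,0]},{"gripper":0,"offset":[0.157,-0.025,0],"angular":[0,0,0]},{"gripper":0,"offset":[0.157,-0.025,0],"angular":[0,0,0]}]}}

```text
t: 3.85
eef_pos: [0.5118, -0.0101, 0.4408]
tool_rot: [0.0, 0.743, 0.669, 0.0]
contact_force: [0.3, -0.4, 0.1]
gripper_width: 0.999
grasp_force: 0.0
```

```bash
python3 - <<'E'
from h import *
st();go(-93,156,363)
for i,n in enumerate(("scene","side")):
    im=optics.read_camera(n);c=im[85:235,160:310] if i==0 else im[140:290,185:335]
    c=cv2.resize(c,(400,400),interpolation=cv2.INTER_CUBIC);o=c if i==0 else np.hstack([o,c])
cv2.imwrite("pics/c2.png",o)
E
```

```text
t 3.85 hop mm [-94.9 158.6 440.8] F [ 0.3 -0.4  0.1] w 0.999 0.0
(-93, 156, 363) off [-0.0027, 0.0019, 0.0778] ang [0.001, -0.001, 0.008]
```

View pics/c2.png

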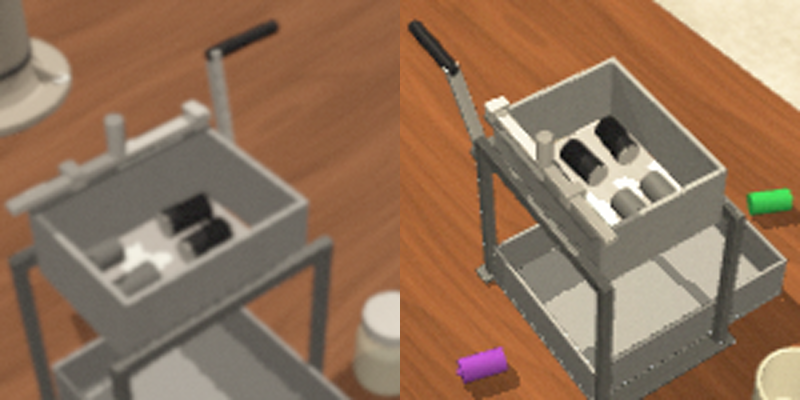

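The bolt has moved away from the lever (knob now at crop (115,122) on the left, (545,140) on the right) and the lever is free. I'll descend and grip the black bar.

Emit:
{"op": "drive_tool", "data": {"deltas": [{"gripper":0,"offset":[-0.002,0.002,0.04],"angular":[0,0,0]},{"gripper":0,"offset":[-0.002,0.002,0.081],"angular":[0,0,0]},{"gripper":255,"offset":[-0.002,0.002,0.081],"angular":[0,0,0]},{"gripper":255,"offset":[-0.002,0.002,0.081],"angular":[0,0,0]},{"gripper":255,"offset":[-0.002,0.002,0.081],"angular":[0,0,0]}], "grip_force": 25}}

```text
t: 4.45
eef_pos: [0.515, -0.0162, 0.3615]
tool_rot: [0.001, 0.745, 0.667, 0.001]
contact_force: [0.4, -0.5, 0.3]
gripper_width: 0.518
grasp_force: 0.0
```

Emit:
{"op": "drive_tool", "data": {"deltas": [{"gripper":255,"offset":[0,0,0],"angular":[0,0,0]},{"gripper":255,"offset":[0,0,0],"angular":[0,0,0]},{"gripper":255,"offset":[0,0,0],"angular":[0,0,0]}]}}

```text
t: 4.75
eef_pos: [0.5145, -0.0156, 0.3608]
tool_rot: [0.001, 0.745, 0.667, 0.001]
contact_force: [-1.9, 0.5, 6.2]
gripper_width: 0.154
grasp_force: 24.3
```

```bash
python3 - <<'E'
from h import *
st()
for i in range(1,11):
    a=-.2+.1*i;print(i,np.round([-67+130*np.sin(a)+93,180+130*np.cos(a)-307.4],1))
E
```

```text
t 4.75 hop mm [-91.7 153.4 360.8] F [-1.9  0.5  6.2] w 0.154 24.3
1 [13.  2.]
2 [26.   2.6]
3 [39.  2.]
4 [51.8  0. ]
5 [64.4 -3.2]
6 [76.6 -7.7]
7 [ 88.3 -13.3]
8 [ 99.4 -20.1]
9 [109.7 -28. ]
10 [119.3 -36.8]
```

Emit:
{"op": "drive_tool", "data": {"deltas": [{"gripper":255,"offset":[0,0.013,-0.002],"angular":[0,0,0]},{"gripper":255,"offset":[0,0.026,-0.0025],"angular":[0,0,0]},{"gripper":255,"offset":[0,0.039,-0.002],"angular":[0,0,0]},{"gripper":255,"offset":[0,0.052,0],"angular":[0,0,0]},{"gripper":255,"offset":[0,0.064,0.003],"angular":[0,0,0]}]}}

```text
t: 5.25
eef_pos: [0.5784, -0.0222, 0.3558]
tool_rot: [-0.001, 0.745, 0.667, -0.0]
contact_force: [-5.0, 3.4, 5.1]
gripper_width: 0.15
grasp_force: 25.3
```

Emit:
{"op": "drive_tool", "data": {"deltas": [{"gripper":255,"offset":[0,0.012,0.0045],"angular":[0,0,0]},{"gripper":255,"offset":[0,0.024,0.01],"angular":[0,0,0]},{"gripper":255,"offset":[0,0.035,0.017],"angular":[0,0,0]},{"gripper":255,"offset":[0,0.045,0.025],"angular":[0,0,0]},{"gripper":255,"offset":[0,0.055,0.034],"angular":[0,0,0]}]}}

```text
t: 5.75
eef_pos: [0.6325, -0.0278, 0.3216]
tool_rot: [-0.001, 0.745, 0.668, -0.0]
contact_force: [-31.2, 6.8, 41.8]
gripper_width: 0.154
grasp_force: 30.6
```

```bash
python3 - <<'E'
from h import *
st()
for i,n in enumerate(("scene","side")):
    im=optics.read_camera(n);c=im[85:285,140:340] if i==0 else im[140:340,165:365]
    c=cv2.resize(c,(400,400),interpolation=cv2.INTER_CUBIC);o=c if i==0 else np.hstack([o,c])
cv2.imwrite("pics/c3.png",o)
E
```

```text
t 5.75 hop mm [ 27.  154.3 321.6] F [-31.2   6.8  41.8] w 0.154 30.6
```

View pics/c3.png

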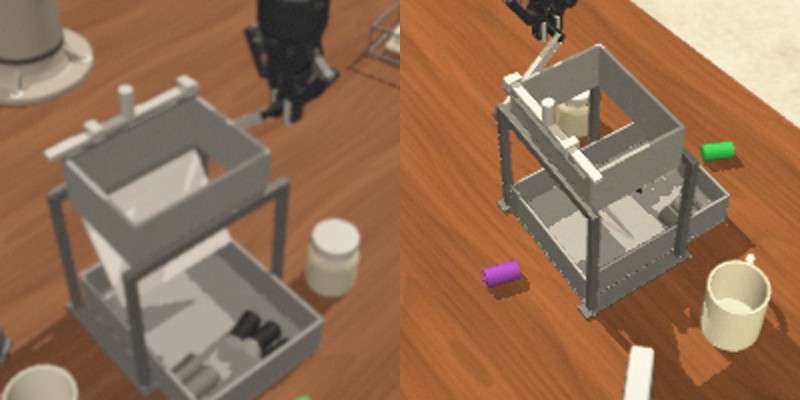

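The trap is fully open. The cells lie in the tray's far part (left crop about (185–285, 315–390)) and the door is empty. Now I'll swing the lever back.

Emit:
{"op": "drive_tool", "data": {"deltas": [{"gripper":255,"offset":[0,-0.004,-0.003],"angular":[0,0,0]},{"gripper":255,"offset":[0,-0.01,-0.009],"angular":[0,0,0]},{"gripper":255,"offset":[0,-0.02,-0.017],"angular":[0,0,0]},{"gripper":255,"offset":[0,-0.031,-0.024],"angular":[0,0,0]},{"gripper":255,"offset":[0,-0.043,-0.03],"angular":[0,0,0]}]}}

```text
t: 6.35
eef_pos: [0.5909, -0.0239, 0.3521]
tool_rot: [0.001, 0.745, 0.667, 0.002]
contact_force: [4.6, 2.8, -5.4]
gripper_width: 0.152
grasp_force: 24.5
```

Emit:
{"op": "drive_tool", "data": {"deltas": [{"gripper":255,"offset":[0,-0.012,-0.0045],"angular":[0,0,0]},{"gripper":255,"offset":[0,-0.025,-0.008],"angular":[0,0,0]},{"gripper":255,"offset":[0,-0.038,-0.01],"angular":[0,0,0]},{"gripper":255,"offset":[0,-0.051,-0.0105],"angular":[0,0,0]},{"gripper":255,"offset":[0,-0.064,-0.01],"angular":[0,0,0]}]}}

```text
t: 6.85
eef_pos: [0.5296, -0.0178, 0.3652]
tool_rot: [0.004, 0.745, 0.667, 0.004]
contact_force: [7.2, 0.4, 8.2]
gripper_width: 0.151
grasp_force: 24.9
```

Emit:
{"op": "drive_tool", "data": {"deltas": [{"gripper":255,"offset":[0,-0.006,0.001],"angular":[0,0,0]},{"gripper":255,"offset":[0,-0.012,0.002],"angular":[0,0,0]},{"gripper":255,"offset":[0,-0.014,0.003],"angular":[0,0,0]}]}}

```text
t: 7.15
eef_pos: [0.5153, -0.0163, 0.3625]
tool_rot: [0.004, 0.745, 0.667, 0.004]
contact_force: [4.5, -1.1, 14.2]
gripper_width: 0.156
grasp_force: 25.9
```

```bash
python3 -c "
from h import *
st()"
```

```text
t 7.15 hop mm [-90.7 152.8 362.5] F [ 4.5 -1.1 14.2] w 0.156 25.9
```

Emit:
{"op": "drive_tool", "data": {"deltas": [{"gripper":255,"offset":[0,-0.002,0],"angular":[0,0,0]},{"gripper":255,"offset":[0,-0.004,0],"angular":[0,0,0]},{"gripper":255,"offset":[0,-0.004,0],"angular":[0,0,0]}]}}

```text
t: 7.45
eef_pos: [0.512, -0.016, 0.3622]
tool_rot: [0.004, 0.745, 0.667, 0.004]
contact_force: [7.3, -0.6, 5.9]
gripper_width: 0.156
grasp_force: 25.2
```

```bash
python3 -c "
from h import *
st()"
```

```text
t 7.45 hop mm [-94.1 152.7 362.2] F [ 7.3 -0.6  5.9] w 0.156 25.2
```

Emit:
{"op": "drive_tool", "data": {"deltas": [{"gripper":255,"offset":[0,-0.002,0],"angular":[0,0,0]},{"gripper":255,"offset":[0,-0.004,0],"angular":[0,0,0]},{"gripper":255,"offset":[0,-0.004,0],"angular":[0,0,0]}]}}

```text
t: 7.75
eef_pos: [0.511, -0.0161, 0.3625]
tool_rot: [0.007, 0.745, 0.667, 0.007]
contact_force: [21.1, -0.2, -2.8]
gripper_width: 0.15
grasp_force: 25.0
```

```bash
python3 -c "
from h import *
st()"
```

```text
t 7.75 hop mm [-95.  152.6 362.5] F [21.1 -0.2 -2.8] w 0.15 25.0
```

The lever is against the shut stop (force rose to 21 N). Release, rise, and go back to the knob (at hopper y about 0).

Emit:
{"op": "drive_tool", "data": {"deltas": [{"gripper":0,"offset":[0,0,0],"angular":[0,0,0]},{"gripper":0,"offset":[0,0,0],"angular":[0,0,0]},{"gripper":0,"offset":[0,0,0],"angular":[0,0,0]},{"gripper":0,"offset":[0,0,-0.04],"angular":[0,0,0]},{"gripper":0,"offset":[0,0,-0.078],"angular":[0,0,0]}]}}

```text
t: 8.25
eef_pos: [0.5032, -0.015, 0.4372]
tool_rot: [-0.001, 0.745, 0.667, -0.001]
contact_force: [1.1, 0.1, -0.7]
gripper_width: 0.983
grasp_force: 0.0
```

```bash
python3 - <<'E'
from h import *
st();go(-68,0,440)
for i,n in enumerate(("scene","side")):
    im=optics.read_camera(n);c=im[85:285,140:340] if i==0 else im[140:340,165:365]
    c=cv2.resize(c,(400,400),interpolation=cv2.INTER_CUBIC);o=c if i==0 else np.hstack([o,c])
cv2.imwrite("pics/c4.png",o)
E
```

```text
t 8.25 hop mm [-102.9  152.8  437.2] F [ 1.1  0.1 -0.7] w 0.983 0.0
(-68, 0, 440) off [-0.1529, 0.0349, -0.0028] ang [-0.004, 0.001, 0.001]
```

View pics/c4.png

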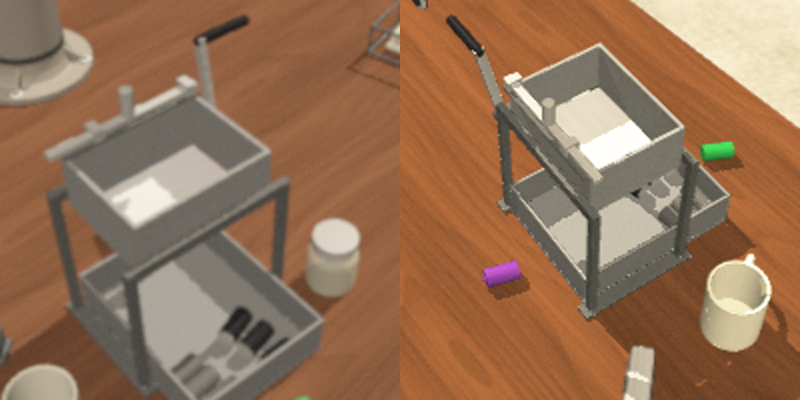

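The trap is shut and the hopper is empty. The lever is back at its original pixels (scene 240–263, 95–105) and the cells are in the tray. Now the bolt.

Emit:
{"op": "drive_tool", "data": {"deltas": [{"gripper":0,"offset":[-0.05,0.011,0],"angular":[0,0,0]},{"gripper":0,"offset":[-0.1,0.023,0],"angular":[0,0,0]},{"gripper":0,"offset":[-0.14,0.033,0],"angular":[0,0,0]},{"gripper":0,"offset":[-0.153,0.035,0],"angular":[0,0,0]},{"gripper":0,"offset":[-0.153,0.035,0],"angular":[0,0,0]}]}}

```text
t: 8.85
eef_pos: [0.5214, -0.1731, 0.4361]
tool_rot: [-0.001, 0.746, 0.665, -0.001]
contact_force: [0.2, 1.1, -1.1]
gripper_width: 1.0
grasp_force: 0.0
```

```bash
python3 -c "
from h import *
st();go(-68,-1,363)"
```

```text
t 8.85 hop mm [-67.5  -2.4 436.1] F [ 0.2  1.1 -1.1] w 1.0 0.0
(-68, -1, 363) off [0.0014, -0.0004, 0.0731] ang [-0.002, 0.0, -0.005]
```

Emit:
{"op": "drive_tool", "data": {"deltas": [{"gripper":0,"offset":[0.001,0,0.04],"angular":[0,0,0]},{"gripper":100,"offset":[0.001,0,0.073],"angular":[0,0,0]},{"gripper":255,"offset":[0.001,0,0.073],"angular":[0,0,0]},{"gripper":255,"offset":[0.001,0,0.073],"angular":[0,0,0]},{"gripper":255,"offset":[0.001,0,0.073],"angular":[0,0,0]}], "grip_force": 35}}

```text
t: 9.35
eef_pos: [0.5231, -0.1686, 0.3664]
tool_rot: [0.001, 0.744, 0.668, 0.001]
contact_force: [0.2, 0.4, 1.2]
gripper_width: 0.332
grasp_force: 0.0
```

Emit:
{"op": "drive_tool", "data": {"deltas": [{"gripper":255,"offset":[0,0,0],"angular":[0,0,0]},{"gripper":255,"offset":[0,0,0],"angular":[0,0,0]},{"gripper":255,"offset":[0,0,0],"angular":[0,0,0]}]}}

```text
t: 9.65
eef_pos: [0.5221, -0.1689, 0.3665]
tool_rot: [0.0, 0.745, 0.667, 0.0]
contact_force: [-5.5, 2.4, 6.2]
gripper_width: 0.166
grasp_force: 34.1
```

```bash
python3 -c "
from h import *
st()"
```

```text
t 9.65 hop mm [-67.2   1.9 366.5] F [-5.5  2.4  6.2] w 0.166 34.1
```

Gripped. Slide home by 45 mm, then a little further until it meets the stop.

Emit:
{"op": "drive_tool", "data": {"deltas": [{"gripper":255,"offset":[0.01,0,0],"angular":[0,0,0]},{"gripper":255,"offset":[0.02,0,0],"angular":[0,0,0]},{"gripper":255,"offset":[0.03,0,0],"angular":[0,0,0]},{"gripper":255,"offset":[0.038,0,0],"angular":[0,0,0]},{"gripper":255,"offset":[0.044,0,0],"angular":[0,0,0]}]}}

```text
t: 10.15
eef_pos: [0.5263, -0.1259, 0.3664]
tool_rot: [0.001, 0.745, 0.667, -0.001]
contact_force: [-6.5, -0.4, 8.5]
gripper_width: 0.164
grasp_force: 34.3
```

Emit:
{"op": "drive_tool", "data": {"deltas": [{"gripper":255,"offset":[0.002,0,0],"angular":[0,0,0]},{"gripper":255,"offset":[0.004,0,0],"angular":[0,0,0]},{"gripper":255,"offset":[0.004,0,0],"angular":[0,0,0]}]}}

```text
t: 10.45
eef_pos: [0.5266, -0.1237, 0.3664]
tool_rot: [0.001, 0.745, 0.667, -0.001]
contact_force: [-8.5, -5.1, 8.4]
gripper_width: 0.167
grasp_force: 34.3
```

```bash
python3 -c "
from h import *
st()"
```

```text
t 10.45 hop mm [-67.7  47.3 366.4] F [-8.5 -5.1  8.4] w 0.167 34.3
```

Emit:
{"op": "drive_tool", "data": {"deltas": [{"gripper":255,"offset":[0.003,0,0],"angular":[0,0,0]},{"gripper":255,"offset":[0.003,0,0],"angular":[0,0,0]},{"gripper":255,"offset":[0.003,0,0],"angular":[0,0,0]}]}}

```text
t: 10.75
eef_pos: [0.5266, -0.1234, 0.3664]
tool_rot: [0.002, 0.746, 0.666, -0.003]
contact_force: [-6.5, -9.7, 7.8]
gripper_width: 0.168
grasp_force: 34.3
```

Emit:
{"op": "drive_tool", "data": {"deltas": [{"gripper":0,"offset":[0,0,0],"angular":[0,0,0]},{"gripper":0,"offset":[0,0,0],"angular":[0,0,0]},{"gripper":0,"offset":[0,0,0],"angular":[0,0,0]},{"gripper":0,"offset":[0,0,-0.04],"angular":[0,0,0]},{"gripper":0,"offset":[0,0,-0.08],"angular":[0,0,0]}]}}

```text
t: 11.25
eef_pos: [0.5273, -0.1182, 0.4446]
tool_rot: [-0.001, 0.744, 0.668, -0.001]
contact_force: [1.2, 0.7, 0.6]
gripper_width: 0.997
grasp_force: 0.0
```

Emit:
{"op": "drive_tool", "data": {"deltas": [{"gripper":0,"offset":[-0.04,-0.03,-0.03],"angular":[0,0,0]},{"gripper":0,"offset":[-0.08,-0.05,-0.04],"angular":[0,0,0]},{"gripper":0,"offset":[-0.12,-0.05,-0.04],"angular":[0,0,0]},{"gripper":0,"offset":[-0.12,-0.05,-0.04],"angular":[0,0,0]}]}}

```text
t: 11.65
eef_pos: [0.4628, -0.2389, 0.4849]
tool_rot: [0.001, 0.748, 0.664, -0.001]
contact_force: [-0.3, 0.1, -1.2]
gripper_width: 1.004
grasp_force: 0.0
```

```bash
python3 - <<'E'
from h import *
st()
a=cv2.imread("pics/scene.png");im=optics.read_camera("scene");s=optics.read_camera("side")
d=cv2.absdiff(a,im).max(2)
for n,(u,v,w,h) in dict(mug=(140,265,60,60),jar=(290,192,32,42),stapler=(80,238,68,30),lever=(232,90,36,24)).items():print(n,(d[v:v+h,u:u+w]>25).sum())
c=lambda i,x,y,n:cv2.resize(i[y:y+n,x:x+n],(400,400),interpolation=cv2.INTER_CUBIC)
o=np.vstack([np.hstack([c(im,160,85,100),c(s,185,140,100)]),cv2.resize(im[190:290,160:360],(800,400),interpolation=cv2.INTER_CUBIC)])
cv2.imwrite("pics/c5.png",cv2.resize(o,(600,600)))
E
```

```text
t 11.65 hop mm [-118.5  -74.1  484.9] F [-0.3  0.1 -1.2] w 1.004 0.0
mug 2
jar 0
stapler 0
lever 0
```

View pics/c5.png

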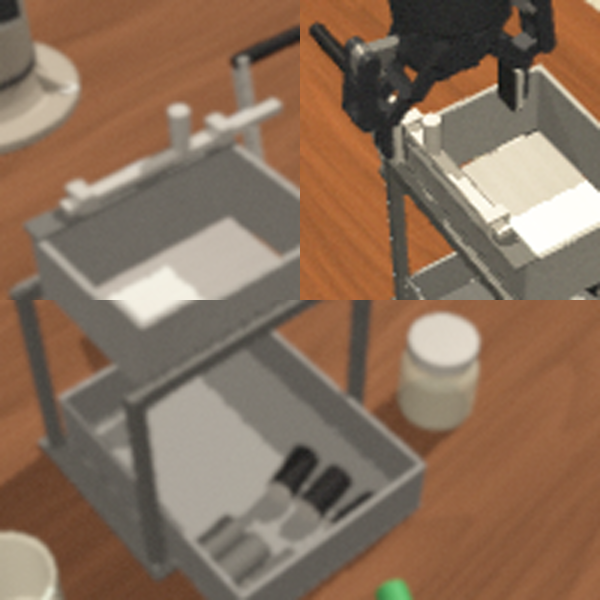

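The final view has the bolt in front of the lever and the knob at scene (219.7,121.7), as it was at the start. The hopper is empty and six cells are in the tray: three black ends at (292,470), (325,490), (350,510), and three grey ones at (222,530), (245,555), (275,565). The mug, jar, stapler and lever pixels are unchanged. Handing in.

```bash
python3 - <<'E'
from h import *
a=cv2.imread("pics/scene.png");im=optics.read_camera("scene")
print("bolt diff",(cv2.absdiff(a,im).max(2)[115:160,180:256]>30).sum())
print(bot.hand_in())
E
```

```text
bolt diff 20
the job is handed in; nothing more can be done
None
```

I emptied the hopper and handed the job in at about 12 s: all six cells are in the tray, the trap is shut, the bolt is fully home, and the mug, jar and stapler are undisturbed.

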